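Unlock the blade arm of a paper trimmer

ROBOT

A 7-joint arm with a two-finger parallel gripper is mounted at the origin on the work surface. World frame = base frame: x ahead of the robot, y to its left, z up, the work surface at z = 0. Lengths are in m, angles in rad, forces in N, time in s.
With the tool pointing down it reaches from about 0.4 to 0.85 m from the base axis. Payload 10.4 kg.
Tool frame: the origin (TCP) lies at the very end of the fingers, on their centre line; the grasp point (between the pads) lies 19 mm behind it; x points along the fingers, y is the direction in which the jaws open and shut, and the axes are right-handed (so a half turn about x gives the same grasp; the last joint's range is limited). The gripper opens to 85 mm and grips with 20 to 120 N. Pads are 22 mm wide; open, the fingers measure 114 mm over their backs; the gripper's body (76 mm by 85 mm) begins 54 mm behind the grasp point. The pads swing forward as they close: fully open they stand 13 mm farther back than shut.
Start: joints at [1.28, 0.332, -0.065, 1.46, 0.022, 1.35, -0.088], TCP at [0.165, -0.603, 0.231] pointing down, gripper open.
Joint ranges: [-2.6, 2.6], [-0.5, 2.12], [-1.47, 1.34], [0.16, 2.42], [-1.27, 4.41], [0.06, 2.06], [-2.6, 2.6]. Speed limits (rad/s): [2.22, 2.22, 2.79, 2.79, 3.14, 3.14, 3.14].

INTERFACE

Orientations are given as a unit quaternion [x, y, z, w].
In Python, from workcell import monitor, camera, ticket, regions_of gives the robot as it stands.
- The arm moves only by the tool step_arm, never from a script. Its argument "increments" is a list of rows, each a list of 5 numbers: the finger opening in m, from 0 to 0.0854, then the shift along the world's x, y, z in m, then the turn about the world's z in rad. A call has 1 to 12 rows; each row shifts and turns the commanded pose from where the row before left it; what a row does not reach is not made up. A row lasts 1/12 s, in which the tool goes at most 41.7 mm and 7.16 degrees, less where a joint would pass 70% of its speed; a pose out of reach is approached as far as the arm can. A call with a gripper value outside its range is refused whole. The fingers move at their own pace and stop on an object; "force" is the grip in N (left out, the last holds). Time passes only in rows, so rows that do not move let the fingers close. It gives the time, the measured TCP pose, the force and the opening at its end, in the units of the state.
- monitor.get_obs(): the state, without advancing time (a new reading comes with each control period).
- camera(name): name is "side" or "top" or "wrist"; returns a dict with "color" (384x512x3 uint8, red, green, blue), "range_z" (384x512 float32, m along the optical axis (not along the pixel's ray), 0 where there is no reading), "fx", "fy", "cx", "cy" (pixels), "cam_to_world" (4x4, takes a point from camera to world coordinates). Camera axes: x right, y up, looking along -z (the intrinsics and any distortion apply to the point x, -y, -z); pixel columns grow to the right and rows downward; lengths in m; the calibration is good to about 2 mm. A picture is of the moment at which its call begins.
- ticket.hand_in(): hands the job in, once; it reports no verdict.
Trained networks look in a picture, given as the dict that the camera call returned (one of the last four; its "shot" number tells which), for a name from the list of things; names that differ only in an ending like _2 or _b are one class to them, and where a whole thing is asked for, a point or a joint stands for the part that bears it (a point fixed in the world has none). Each returns a list of dicts, best first, with "p" (0 to 1); they miss things now and then, are a little off and sometimes report something else, mostly with a low value. They report only what shows in the picture. A call takes as long as a camera call.
- regions_of(picture, query): "region" (384x512 bool, what is visible of it) and "centre" ([row, column] in pixels, amid what is visible of it).
The state is a dict: "clock": time; "joint_pos": joint angles; "joint_velocities": joint speeds; "tau": joint torques, N m; "position": TCP position; "ee_rot": TCP orientation; "ft_force": force on the tool from outside, world axes, zero at the start; "torque": the same for the moment, N m; "grip_width": opening from 0.0 (shut) to 1.0 (fully open).
Only numpy, scipy, OpenCV 4.12 (cv2) and the standard library are available. Lean on these libraries where they do the work, as an engineer would, in place of code of your own. Each camera call takes 0.05 s, during which the arm holds its last target. There are 200 camera calls.

TASK

Unlock the blade arm of the paper trimmer: press the spring safety catch down with one fingertip and, keeping it held down the whole way, push the bolt by its knob fully back from the blade arm with the other fingertip. Then let go, so that the catch springs up again and keeps the bolt open. Pinch and lift nothing: leave the blade arm down and the things on the board where they stand.

Things in the scene. Friction and masses are not known exactly. Their poses are not given: they have to be found in the camera images.
- trimmer: A4 guillotine paper trimmer, fixed on the table at a varying place and heading: grey-green board 380 x 260 mm, top face 28 mm above the table. Origin under the middle of the board; z up, +x from the operator's (handle) end to the head (pivot) end, +y from the blade side to the free side. The bolt stands across the operator's end, on a steel base plate, along the line x = -145 mm
- bolt (a joint): flat steel slide bolt, 18 mm wide, 8 mm high, along the trimmer's y axis, top face 13 mm above the board; m along trimmer +y: 0 = locked, its end over the blade arm; 0.030 = fully back at its stop. Friction about 2.5 N, no spring. Notches in its top (locked, open) take the catch's pawl; with the pawl in a notch it has 2 mm of play. Its keepers, clear of the knob's travel, are 17 mm high
- knob_top (a point): middle of the top of the bolt's upright round knob: 14 mm diameter, rising from 13 mm to 47 mm above the board. Moves with the bolt; its axes are parallel to the trimmer's
- catch (a joint): spring safety catch: thumb paddle and pawl on one shaft parallel to the bolt, 22 mm from the knob's line; shaft top 24 mm, its brackets 26 mm above the board. Rad: 0 = sprung up, pawl in a notch of the bolt; from 0.30 the pawl is clear; 0.42 = paddle at its stop. At the paddle's middle 2 N starts it, 4 N reaches the stop. Pawl at trimmer y = 0, beyond the knob's travel
- paddle_mid (a point): middle of the top of the catch's ribbed paddle, 28 mm out from its shaft (trimmer -x side), 49 mm from the knob's line; 29 mm above the board when up, 17 mm at the stop (a 15 mm thick flat fingertip then stands at 19 mm). The paddle is 65 mm long along the bolt, equally light along its length, so a fingertip may stay or slide along it; it reaches 12 mm further out. Axes tilt with it
- handle_root (a point): inner end of the black handle of the blade arm, on its axis (27 mm diameter, 108 mm long, running from here towards the operator). The steel arm lies along the -y edge of the board; lying down, this point is 21 mm and nothing of the arm is over 37 mm above the table; it rises if the arm is raised. The arm's pivot, at the far end, is stiff, and the arm stays down by itself
- glue_stick: glue stick, 29 mm diameter, 96 mm tall, standing loose on the board; origin under its base
- ink_pad: closed ink pad, 75 x 56 x 19 mm, lying loose on the board; origin under its middle
- blender: ink blending tool standing loose on the board: round wooden block 39 mm diameter and 25 mm tall, with a black stem to 83 mm; origin under its middle
- ink_bottle: small ink bottle, 32 mm diameter, 48 mm tall, standing loose on the board's operator end, at least 25 mm beyond where the tail of the bolt comes when it is fully back; origin under its base

How it is judged:
On the way, in this order (a step that is already met when the one before it is completed fails the run):
1. a fingertip holds the safety catch down while the bolt is still locked (value of joint catch above 0.29 rad and contact force between the fingers and catch above 0.5 N and value of joint bolt below 0.005 m), for 0.05 s.
2. the other fingertip slides the bolt while the catch is held down (value of joint bolt above 0.01 m and contact force between the fingers and bolt above 0.3 N and contact force between the fingers and catch above 0.3 N).
3. the bolt is fully back with the catch still held down (value of joint bolt above 0.027 m and value of joint catch above 0.27 rad and contact force between the fingers and catch above 0.3 N), for 0.05 s.
At the end, for the whole second after the job is handed in: The bolt is back by more than 27 of its 30 mm, the catch has sprung up into the open notch (under 0.08 rad), the blade arm is still down (its handle within 15 mm of its start), and the glue stick, ink pad, blending tool and ink bottle are within 20 mm of where they stood (value of joint bolt above 0.027 m and value of joint catch below 0.08 rad and distance of handle_root from where it was at the start of the episode below 0.015 m and distance of each of glue_stick, ink_pad, blender, ink_bottle from where it was at the start of the episode below 0.02 m); the robot touches nothing.
It fails at once if the catch is let go while the bolt is on its way (value of joint bolt between 0.008 and 0.024 m and value of joint catch below 0.32 rad and contact force between the fingers and catch below 0.05 N).
It fails at once if the blade arm is raised (distance of handle_root from where it was at the start of the episode above 0.025 m).
It fails at once if a thing on the board is lifted, knocked over or pushed away (distance of any of glue_stick, ink_pad, blender, ink_bottle from where it was at the start of the episode above 0.025 m or angle between any of glue_stick, blender, ink_bottle's own z axis and vertical above 0.5 rad).
It also fails if it takes over 32 s, if anything falls off the work surface, if the arm or the gripper's body presses on something with over 40 N, if the wrist force passes 120 N, or if a joint passes its speed limit or range.

## Working session

There is one attempt and no reset: what is moved stays moved. The work goes in short steps, Python scripts to look and compute and a tool call to move; the robot and the scene stay as the last step left them, time stands still between calls to the robot, and variables do not carry over. Pictures are saved under pics/ and viewed, about 8 in all and at most 12, crops included, and the job is handed in when it is done.

Besides the shell and the picture viewer there is one more tool, called after ">>>" by a JSON object that holds its "op" and its "data", one argument or row to a line. step_arm: Moves the arm, as the interface text tells. Its arguments: {"type":"object","properties":{"increments":{"type":"array"},"force":{"type":"number"}},"required":["increments"]}

```bash
mkdir -p pics; ls; cat > h.py <<'E'
import numpy as np, cv2
from workcell import monitor, camera, ticket, regions_of
def pts(p,mask=None):
    z=p["range_z"]; r,c=np.nonzero((z>0)&(mask if mask is not None else True))
    d=z[r,c]; X=np.stack([(c-p["cx"])/p["fx"]*d,-(r-p["cy"])/p["fy"]*d,-d,np.ones_like(d)])
    return (p["cam_to_world"]@X)[:3].T
def save(p,n): cv2.imwrite("pics/"+n,p["color"][...,::-1])
E
python3 - <<'E'
from h import *
o=monitor.get_obs(); print({k:np.round(v,3) for k,v in o.items()})
for n in("top","side"):
    p=camera(n); save(p,n+"1.png"); print(n,np.round(p["cam_to_world"],3).tolist(),p["fx"])
    for q in["trimmer","knob_top","paddle_mid","bolt","catch","handle_root","glue_stick","ink_pad","blender","ink_bottle"]:
        for r in regions_of(p,q)[:2]:
            P=pts(p,r["region"]); print(q,round(r["p"],2),np.round(r["centre"]),r["region"].sum(),np.round(np.median(P,0),3) if len(P) else "", np.round(P.max(0),3) if len(P) else "",np.round(P.min(0),3) if len(P) else "")
E
```

```text
pics
{'clock': np.float64(0.0), 'joint_pos': array([ 1.28 ,  0.333, -0.065,  1.461,  0.022,  1.35 , -0.089]), 'joint_velocities': array([-0.   , -0.   , -0.001, -0.   , -0.001, -0.001,  0.   ]), 'tau': array([-0.0000e+00, -6.2545e+01,  5.0000e-02, -3.9159e+01,  1.6000e-02,
        1.0000e-02, -0.0000e+00]), 'position': array([ 0.165, -0.602,  0.231]), 'ee_rot': array([-0.701, -0.095,  0.701, -0.094]), 'ft_force': array([-0.097,  0.377,  0.103]), 'torque': array([-0.029, -0.027, -0.004]), 'grip_width': np.float64(1.003)}
top [[0.001, 0.987, -0.16, 0.47], [-1.0, 0.003, 0.012, 0.035], [0.013, 0.16, 0.987, 1.005], [0.0, 0.0, 0.0, 1.0]] 454.78570726297363
trimmer 0.7 [188. 304.] 21049 [ 0.639 -0.084  0.028] [0.873 0.081 0.124] [ 0.368 -0.237 -0.006]
trimmer 0.36 [235. 360.] 1456 [ 0.541 -0.196  0.029] [ 0.835 -0.172  0.038] [ 0.37  -0.222 -0.001]
knob_top 0.96 [245. 324.] 725 [ 0.516 -0.111  0.04 ] [ 0.531 -0.018  0.077] [ 0.501 -0.216 -0.003]
paddle_mid 0.62 [260. 321.] 755 [ 0.479 -0.107  0.053] [ 0.521 -0.042  0.062] [ 0.455 -0.15  -0.002]
catch 0.92 [263. 320.] 729 [ 0.481 -0.107  0.0
[... 1331 characters left out ...]
61] [ 0.442 -0.157 -0.001]
catch 0.24 [202. 315.] 714 [0.71  0.01  0.047] [0.75  0.107 0.123] [ 0.661 -0.066 -0.   ]
handle_root 0.73 [302. 257.] 3404 [ 0.579 -0.203  0.029] [ 0.833 -0.176  0.037] [ 0.369 -0.224 -0.001]
glue_stick 0.78 [216. 287.] 684 [ 0.645 -0.069  0.086] [ 0.663 -0.013  0.127] [ 0.633 -0.074  0.026]
ink_pad 0.69 [202. 313.] 721 [0.711 0.01  0.047] [0.757 0.055 0.05 ] [ 0.677 -0.015  0.027]
blender 0.91 [248. 332.] 646 [ 0.716 -0.135  0.054] [ 0.755 -0.045  0.112] [ 0.7   -0.147  0.026]
blender 0.53 [251. 196.] 858 [ 0.481 -0.112  0.054] [ 0.521 -0.045  0.061] [ 0.443 -0.159 -0.   ]
ink_bottle 0.54 [191. 226.] 327 [0.534 0.045 0.062] [0.55  0.136 0.078] [0.516 0.038 0.   ]
```

```bash
python3 - <<'E'
from h import *
for n in("top","side"):
    p=camera(n); P=pts(p)
    b=P[(abs(P[:,2]-.028)<.003)&(abs(P[:,0]-.64)<.25)&(P[:,1]>-.3)&(P[:,1]<.15)]
    (c,s,a)=cv2.minAreaRect(b[:,:2].astype(np.float32)*1000); print(n,"board",c,s,a)
    r=b[b[:,1]>np.percentile(b[:,1],50)]
    # free-side (+y) edge: max y per x bin
    xs=np.arange(.47,.82,.02); e=np.array([[x,np.percentile(b[abs(b[:,0]-x)<.008][:,1],99.5)] for x in xs]); print("edge slope",np.polyfit(e[:,0],e[:,1],1))
    k=P[(P[:,2]>.068)&(abs(P[:,0]-.516)<.02)&(P[:,1]<-.0)&(P[:,1]>-.2)]
    print("knob top",len(k),np.round([k.min(0),k.max(0),k.mean(0)],4).tolist())
    c=P[(P[:,2]>.045)&(P[:,0]>.44)&(P[:,0]<.53)&(P[:,1]<0)&(P[:,1]>-.2)]
    q=c[c[:,0]<.487]; q=q[(q[:,2]<.066)]; print("paddle",np.round([np.percentile(q,2,0),np.percentile(q,98,0),q.mean(0)],4).tolist())
    g=cv2.minAreaRect(q[:,:2].astype(np.float32)*1000);print(g)
    i=p["color"][...,::-1]
    f=i[190:310,230:390] if n=="top" else i[170:340,120:300]
    cv2.imwrite(f"pics/{n}c.png",cv2.resize(f,None,fx=4,fy=4 if n=="top" else 3.5,interpolation=cv2.INTER_CUBIC))
E
```

```text
top board (628.5361938476562, -73.36380004882812) (289.46734619140625, 454.8086853027344) 84.61580657958984
edge slope [0.01418285 0.05148757]
knob top 36 [[0.5095, -0.1183, 0.0699], [0.5217, -0.1063, 0.0774], [0.5162, -0.1123, 0.074]]
paddle [[0.4551, -0.1428, 0.0497], [0.4856, -0.081, 0.0606], [0.4711, -0.1127, 0.0553]]
((470.34326171875, -115.7967529296875), (71.84517669677734, 30.71344757080078), 89.97889709472656)
side board (630.3905639648438, -75.5977783203125) (294.6702880859375, 452.377197265625) 84.08414459228516
edge slope [0.00646459 0.04495991]
knob top 55 [[0.5106, -0.1212, 0.0687], [0.5231, -0.1096, 0.0765], [0.5168, -0.1159, 0.0734]]
paddle [[0.4559, -0.1457, 0.051], [0.4866, -0.0824, 0.0605], [0.4716, -0.1164, 0.0559]]
((472.3429260253906, -116.17529296875), (71.06401062011719, 33.703678131103516), 85.88837432861328)
```

View pics/top1.png

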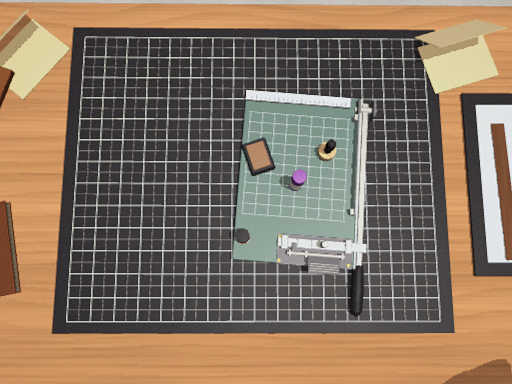

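View pics/sidec.png

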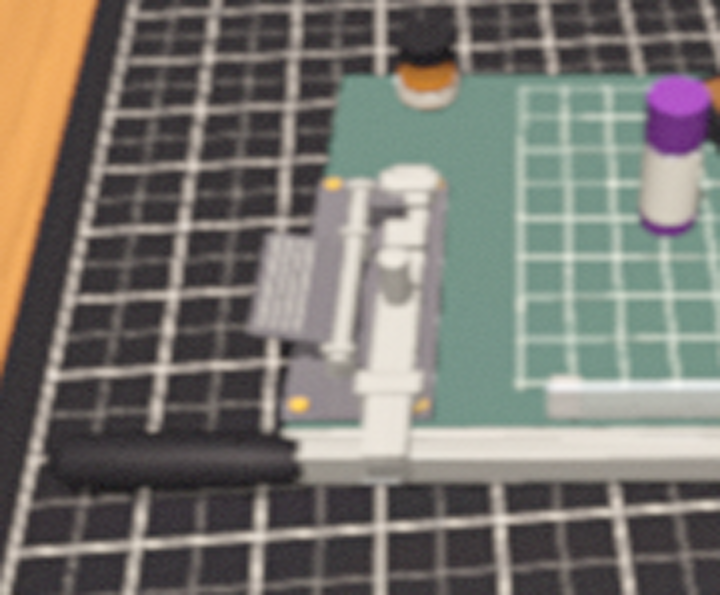

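```bash
python3 - <<'E'
from h import *
for n in("top","side"):
    p=camera(n); P=pts(p)
    b=P[(abs(P[:,2]-.0415)<.0025)&(abs(P[:,0]-.516)<.022)&(P[:,1]>-.2)&(P[:,1]<-.045)]
    ys=np.arange(-.19,-.05,.01); m=[(y,b[abs(b[:,1]-y)<.005][:,0]) for y in ys]
    print(n,"bolt",[(round(y,3),round((v.min()+v.max())/2,4),len(v)) for y,v in m if len(v)>4])
    m=np.array([(y,(v.min()+v.max())/2) for y,v in m if len(v)>4]); print(np.polyfit(m[:,0],m[:,1],1))
    h=[r for r in regions_of(p,"handle_root") if r["region"].sum()>1000]
    if h:
        a=pts(p,h[0]["region"]); a=a[(a[:,2]>.015)&(a[:,1]<-.165)]
        vx,vy,_,_=cv2.fitLine(a[:,:2].astype(np.float32),cv2.DIST_HUBER,0,.001,.001).ravel(); print("arm heading",vy/vx)
    for z0 in (.052,):
        s=P[(P[:,0]>.452)&(P[:,0]<.486)&(P[:,2]>.048)&(P[:,2]<.064)&(P[:,1]>-.16)&(P[:,1]<-.06)]
        A=np.c_[s[:,:2],np.ones(len(s))]; print("paddle plane",np.linalg.lstsq(A,s[:,2],rcond=None)[0], np.sort(s[:,1])[[5,-5]])
E
```

```text
top bolt [(np.float64(-0.19), np.float64(0.511), 25), (np.float64(-0.18), np.float64(0.511), 28), (np.float64(-0.17), np.float64(0.513), 31), (np.float64(-0.16), np.float64(0.513), 36), (np.float64(-0.15), np.float64(0.5088), 27), (np.float64(-0.14), np.float64(0.5151), 29), (np.float64(-0.13), np.float64(0.5151), 37), (np.float64(-0.12), np.float64(0.5098), 6), (np.float64(-0.11), np.float64(0.5172), 15), (np.float64(-0.1), np.float64(0.5172), 35), (np.float64(-0.09), np.float64(0.5182), 12), (np.float64(-0.07), np.float64(0.5192), 40), (np.float64(-0.06), np.float64(0.5202), 18), (np.float64(-0.05), np.float64(0.5212), 7)]
[0.07598709 0.52432799]
arm heading -0.079780646
paddle plane [-0.24958811  0.01690632  0.17473903] [-0.14366765 -0.08047894]
side bolt [(np.float64(-0.19), np.float64(0.5102), 59), (np.float64(-0.18), np.float64(0.5127), 52), (np.float64(-0.17), np.float64(0.5119), 38), (np.float64(-0.16), np.float64(0.5146), 24), (np.float64(-0.15), np.float64(0.5086), 55), (np.float64(-0.14), np.float64(0.5147), 44), (np.float64(-0.13), np.float64(0.5157), 47), (np.float64(-0.12), np.float64(0.5158), 34), (np.float64(-0.11), np.float64(0.5168), 10), (np.float64(-0.1), np.float64(0.5179), 12), (np.float64(-0.09), np.float64(0.5253), 6), (np.float64(-0.08), np.float64(0.5144), 20), (np.float64(-0.07), np.float64(0.52), 33), (np.float64(-0.06), np.float64(0.521), 32), (np.float64(-0.05), np.float64(0.5262), 8)]
[0.09257673 0.52749964]
arm heading -0.07524521
paddle plane [-0.26060238  0.0234081   0.18152909] [-0.14625742 -0.08095995]
```

>>> {"op": "step_arm", "data": {
  "increments": [
    [0.034,0.022,0.032,0,0.12],
    [0.034,0.022,0.032,0,0.12],
    [0.034,0.022,0.032,0,0.12],
    [0.034,0.022,0.032,0,0.12],
    [0.034,0.022,0.032,0,0.12],
    [0.034,0.022,0.032,0,0.12],
    [0.034,0.022,0.032,0,0.12],
    [0.034,0.022,0.032,0,0.12],
    [0.034,0.022,0.032,0,0.12],
    [0.034,0.022,0.032,0,0.12],
    [0.034,0.022,0.032,0,0.05],
    [0.034,0.022,0.032,0,0.0]
  ]
}}

```text
clock: 2.4
position: [0.4301, -0.2171, 0.2317]
ee_rot: [-0.512, -0.487, 0.512, -0.488]
ft_force: [1.1, 0.4, -0.3]
grip_width: 0.399
```

>>> {"op": "step_arm", "data": {
  "increments": [
    [0.034,0.02,0.028,0,-0.03],
    [0.034,0.02,0.028,0,0],
    [0.034,0.02,0.028,-0.02,0],
    [0.034,0,0,-0.035,0],
    [0.034,0,0,-0.035,0],
    [0.034,0,0,-0.02,0],
    [0.034,0,0,0,0],
    [0.034,0,0,0,0]
  ]
}}

```text
clock: 3.07
position: [0.4891, -0.1346, 0.1213]
ee_rot: [-0.52, -0.479, 0.52, -0.478]
ft_force: [-0.1, 0.1, -0.1]
grip_width: 0.398
```

```bash
python3 - <<'E'
from h import *
o=monitor.get_obs(); print({k:np.round(v,4) for k,v in o.items() if k in("position","ee_rot","ft_force","grip_width","clock")})
p=camera("wrist"); save(p,"w1.png"); P=pts(p)
k=P[(P[:,2]>.068)&(P[:,2]<.08)&(abs(P[:,0]-.516)<.02)&(abs(P[:,1]+.114)<.02)]
print("knob",len(k),np.round([k.min(0),k.max(0),k.mean(0)],4).tolist() if len(k) else "")
s=P[(P[:,0]>.45)&(P[:,0]<.484)&(P[:,2]>.048)&(P[:,2]<.064)&(P[:,1]>-.16)&(P[:,1]<-.06)]
print("paddle",len(s),np.round(np.percentile(s,[1,99],0),4).tolist() if len(s) else "")
q=camera("side"); f=q["color"][170:340,120:300,::-1]; 
i=np.hstack([cv2.resize(p["color"][...,::-1],(400,300)),cv2.resize(f,(318,300),interpolation=cv2.INTER_CUBIC)]); cv2.imwrite("pics/a.png",i)
Q=pts(q); t=Q[(Q[:,2]>.085)&(Q[:,2]<.2)&(abs(Q[:,0]-.5)<.07)&(abs(Q[:,1]+.13)<.05)]
print("finger low z",np.sort(t[:,2])[:10])
for lo,hi in((.44,.49),(.495,.54)):
    u=t[(t[:,0]>lo)&(t[:,0]<hi)&(t[:,2]<.145)]; print(np.round([np.percentile(u,1,0),np.percentile(u,99,0)],4).tolist() if len(u) else "")
E
```

```text
{'clock': np.float64(3.0667), 'position': array([ 0.4891, -0.1346,  0.1213]), 'ee_rot': array([-0.5202, -0.4794,  0.5204, -0.4783]), 'ft_force': array([-0.0827,  0.0525, -0.0613]), 'grip_width': np.float64(0.3982)}
knob 459 [[0.5084, -0.1197, 0.0681], [0.5217, -0.1063, 0.0771], [0.515, -0.1124, 0.075]]
paddle 4560 [[0.4541, -0.1439, 0.0525], [0.4837, -0.0803, 0.0612]]
finger low z [0.12441962 0.12451696 0.12472677 0.12473158 0.1258362  0.12612613
 0.12641976 0.12743412 0.12776221 0.12783923]
[[0.4598, -0.1444, 0.1245], [0.4744, -0.1228, 0.1446]]
[[0.5067, -0.1481, 0.1277], [0.5205, -0.1418, 0.1449]]
```

View pics/a.png

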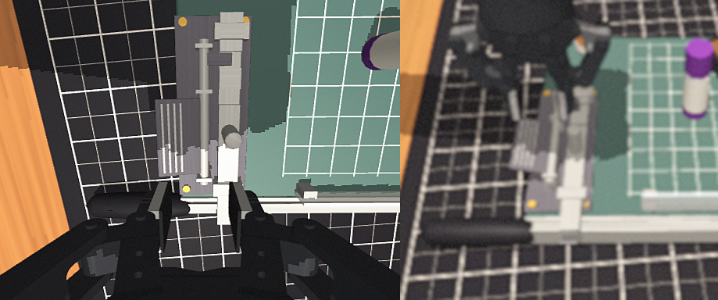

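>>> {"op": "step_arm", "data": {
  "increments": [
    [0.034,0,0.002,-0.025,0],
    [0.034,0,0,-0.025,0],
    [0.034,0,0,-0.01,0],
    [0.034,0,0,-0.003,0],
    [0.034,0,0,-0.003,0],
    [0.034,0,0,0,0],
    [0.034,0,0,0,0]
  ]
}}

```text
clock: 3.75
position: [0.4903, -0.133, 0.0566]
ee_rot: [0.521, 0.478, -0.52, 0.479]
ft_force: [-0.1, 0.0, -0.3]
grip_width: 0.4
```

>>> {"op": "step_arm", "data": {
  "increments": [
    [0.034,0,0,-0.003,0],
    [0.034,0,0,-0.002,0],
    [0.034,0,0,0,0],
    [0.034,0,0,0,0]
  ]
}}

```text
clock: 4.08
position: [0.4897, -0.133, 0.0507]
ee_rot: [0.52, 0.479, -0.52, 0.479]
ft_force: [0.5, -0.4, 3.4]
grip_width: 0.396
```

>>> {"op": "step_arm", "data": {
  "increments": [
    [0.034,0,0,-0.002,0],
    [0.034,0,0,-0.002,0],
    [0.034,0,0,0,0],
    [0.034,0,0,0,0]
  ]
}}

```text
clock: 4.42
position: [0.4895, -0.1329, 0.0464]
ee_rot: [0.52, 0.479, -0.52, 0.479]
ft_force: [-0.3, -0.8, 4.1]
grip_width: 0.393
```

```bash
python3 - <<'E'
from h import *
print(np.round(monitor.get_obs()["ft_force"],2),monitor.get_obs()["position"])
q=camera("side"); w=camera("wrist")
f=q["color"][190:320,160:290,::-1]
cv2.imwrite("pics/b.png",np.hstack([cv2.resize(w["color"][...,::-1],(400,300)),cv2.resize(f,(390,300),interpolation=cv2.INTER_CUBIC)]))
for n,p in(("side",q),("wrist",w)):
    P=pts(p); s=P[(P[:,0]>.45)&(P[:,0]<.482)&(P[:,2]>.036)&(P[:,2]<.062)&(P[:,1]>-.114)&(P[:,1]<-.083)]
    A=np.c_[s[:,:2]-[.4665,-.11],np.ones(len(s))]; print(n,"paddle plane",len(s),np.linalg.lstsq(A,s[:,2],rcond=None)[0])
    k=P[(P[:,2]>.068)&(P[:,2]<.08)&(abs(P[:,0]-.516)<.012)&(abs(P[:,1]+.112)<.01)]; print("knob",np.round(k.mean(0),4),len(k))
E
```

```text
[-0.3  -0.82  4.14] [ 0.4895478  -0.13291704  0.04639248]
side paddle plane 83 [0.10853604 0.00196868 0.04654833]
knob [nan nan nan] 0
wrist paddle plane 4037 [ 0.12772252 -0.00905288  0.04739037]
knob [ 0.5149 -0.1119  0.0747] 1181<stdin>:9: RuntimeWarning: Mean of empty slice.
  ret = um.true_divide(
```

View pics/b.png

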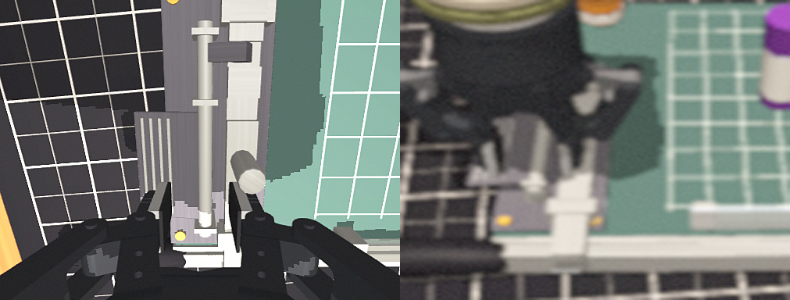

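>>> {"op": "step_arm", "data": {
  "increments": [
    [0.034,0,0,-0.001,0],
    [0.034,0,0.002,0,0],
    [0.034,0.0003,0.003,0,0],
    [0.034,0.0003,0.003,0,0],
    [0.034,0.0003,0.003,0,0],
    [0.034,0.0002,0.003,0,0],
    [0.034,0,0,0,0]
  ]
}}

```text
clock: 5.1
position: [0.4904, -0.1197, 0.0455]
ee_rot: [-0.52, -0.478, 0.521, -0.479]
ft_force: [-1.7, -4.6, 6.9]
grip_width: 0.398
```

>>> {"op": "step_arm", "data": {
  "increments": [
    [0.034,0.0003,0.003,0,0],
    [0.034,0.0002,0.003,0,0],
    [0.034,0.0002,0.003,0,0],
    [0.034,0.0003,0.003,0,0],
    [0.034,0.0002,0.003,0,0],
    [0.034,0.0002,0.003,0,0],
    [0.034,0,0,0,0]
  ]
}}

```text
clock: 5.68
position: [0.4918, -0.1017, 0.0455]
ee_rot: [-0.52, -0.478, 0.521, -0.479]
ft_force: [-1.4, -3.7, 5.8]
grip_width: 0.393
```

>>> {"op": "step_arm", "data": {
  "increments": [
    [0.034,0.0002,0.003,0,0],
    [0.034,0.0002,0.002,0,0],
    [0.034,0.0001,0.001,0,0],
    [0.034,0,0,0,0]
  ]
}}

```text
clock: 6.02
position: [0.4919, -0.0994, 0.0455]
ee_rot: [-0.52, -0.477, 0.523, -0.479]
ft_force: [-1.9, -16.5, 6.2]
grip_width: 0.399
```

```bash
python3 - <<'E'
from h import *
w=camera("wrist"); P=pts(w)
k=P[(P[:,2]>.068)&(P[:,2]<.08)&(abs(P[:,0]-.517)<.012)&(abs(P[:,1]+.085)<.02)]; print("knob",np.round(k.mean(0),4),len(k))
E
```

```text
knob [ 0.516  -0.0853  0.0745] 1698
```

>>> {"op": "step_arm", "data": {
  "increments": [
    [0.034,0.0001,0.002,0,0],
    [0.034,0,0,0,0]
  ]
}}

```text
clock: 6.23
position: [0.4919, -0.0991, 0.0456]
ee_rot: [-0.52, -0.476, 0.523, -0.479]
ft_force: [-2.5, -22.3, 6.4]
grip_width: 0.394
```

```bash
python3 - <<'E'
from h import *
w=camera("wrist"); P=pts(w)
k=P[(P[:,2]>.0725)&(P[:,2]<.08)&(abs(P[:,0]-.517)<.012)&(abs(P[:,1]+.085)<.02)]; print("knob",np.round([k.min(0),k.max(0),k.mean(0)],4),len(k),monitor.get_obs()["ft_force"])
cv2.imwrite("pics/c.png",w["color"][...,::-1])
E
```

```text
knob [[ 0.5078 -0.1047  0.0725]
 [ 0.5248 -0.0762  0.08  ]
 [ 0.5163 -0.085   0.0756]] 1370 [ -2.76792674 -22.16282172   6.75990722]
```

View pics/c.png

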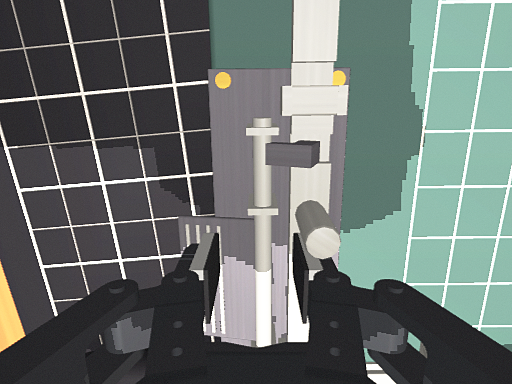

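>>> {"op": "step_arm", "data": {
  "increments": [
    [0.034,-0.0002,-0.0025,0,0],
    [0.034,0,0,0,0],
    [0.034,0,0,0.005,0],
    [0.034,0,0,0.01,0],
    [0.034,0,0,0.015,0],
    [0.034,0,0,0.03,0],
    [0.034,0,-0.01,0.04,0],
    [0.034,0,-0.02,0.04,0],
    [0.034,0,-0.03,0,0],
    [0.034,0,-0.03,0,0],
    [0.034,0,0,0,0]
  ]
}}

```text
clock: 7.2
position: [0.4912, -0.1902, 0.1824]
ee_rot: [-0.521, -0.477, 0.523, -0.477]
ft_force: [-0.9, -1.2, -0.3]
grip_width: 0.398
```

```bash
python3 - <<'E'
from h import *
o=monitor.get_obs(); print(o["clock"],o["position"],np.round(o["ft_force"],2))
w=camera("wrist"); s=camera("side")
for n,p in(("wrist",w),("side",s)):
    P=pts(p)
    k=P[(P[:,2]>.068)&(P[:,2]<.08)&(abs(P[:,0]-.518)<.014)&(abs(P[:,1]+.085)<.02)]; print(n,"knob",len(k),np.round([k.min(0),k.max(0),k.mean(0)],4).tolist() if len(k) else "")
    q=P[(P[:,0]>.452)&(P[:,0]<.484)&(P[:,2]>.036)&(P[:,2]<.064)&(P[:,1]>-.14)&(P[:,1]<-.083)]
    A=np.c_[q[:,:2]-[.4665,-.11],np.ones(len(q))]; print("paddle",len(q),np.linalg.lstsq(A,q[:,2],rcond=None)[0])
    for t in["glue_stick","ink_pad","blender","ink_bottle"]:
        for r in regions_of(p,t)[:1]: print(t,round(r["p"],2),np.round(np.median(pts(p,r["region"]),0),3))
cv2.imwrite("pics/d.png",np.hstack([cv2.resize(x["color"][...,::-1],(400,300)) for x in(w,s)]))
E
```

```text
7.2 [ 0.4911847  -0.19015739  0.18239397] [-0.85 -1.17 -0.25]
wrist knob 347 [[0.5108, -0.0904, 0.0681], [0.5242, -0.0766, 0.0778], [0.5173, -0.0839, 0.0753]]
paddle 2986 [-0.25697922  0.02008073  0.0578781 ]
glue_stick 0.81 [ 0.639 -0.069  0.049]
ink_pad 0.65 [ 0.516 -0.104  0.042]
blender 0.76 [ 0.701 -0.127  0.039]
side knob 48 [[0.5126, -0.0919, 0.0681], [0.5254, -0.0778, 0.0776], [0.5194, -0.086, 0.0735]]
paddle 414 [-0.25727276  0.01252744  0.05740641]
glue_stick 0.76 [ 0.646 -0.069  0.086]
ink_pad 0.65 [0.71  0.01  0.047]
blender 0.91 [ 0.716 -0.135  0.054]
ink_bottle 0.59 [0.524 0.046 0.051]
```

View pics/d.png

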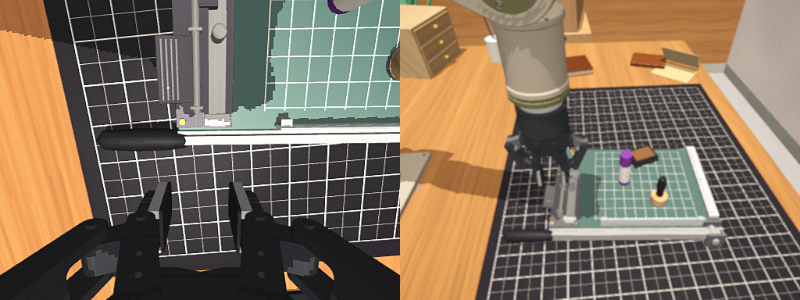

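```bash
python3 -c "
from workcell import ticket; print(ticket.hand_in())"
```

```text
the job is handed in; nothing more can be done
None
```

The bolt is open, the catch has sprung back up, and the job is handed in. I pressed the paddle down with one fingertip (about 6 N, paddle tilt 0.37 rad or more). With it held down, the other fingertip pushed the knob back until it hit its stop: the push force rose to 22 N and the knob moved no further. I then eased off and lifted clear at about 7 s.

**Last checks:**
- **Bolt:** the knob had moved between 28.5 and 30 mm, depending on the camera and the measure; more than 27 mm is required.
- **Catch:** the paddle is back at its starting tilt (slope −0.257 now, about −0.25 to −0.26 before).
- **Blade arm:** it still looks down in the last pictures; I did not measure the handle point again.
- **Things on the board:** the glue stick, ink pad and blender read the same in the side view as before.
- **Robot:** the gripper is clear of everything and touches nothing.

**Two readings disagreed:**
- **Ink bottle:** it read about 10 mm off in x in the side view, where the arm partly hid it. The fingers never came near it.
- **Ink pad:** the detection in the wrist view landed on the bolt area, so I discounted it.

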